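# Bed a broken tree core into its mount

### The arm

A 6-joint arm with a two-finger parallel gripper is mounted at the origin on the work surface. World frame = base frame: x ahead of the robot, y to its left, z up, the work surface at z = 0. Lengths are in m, angles in rad, forces in N, time in s.
With the tool pointing down it reaches from about 0.375 to 0.9 m from the base axis. Payload 3.1 kg.
Tool frame: the origin (TCP) lies at the centre of the arm's flange, where the gripper is bolted on; the fingertips stand 173 mm ahead of it and the grasp point (between the pads) lies 155 mm ahead of it; z points along the fingers, x is the direction in which the jaws open and shut, and the axes are right-handed (so a half turn about z gives the same grasp; the last joint's range is limited). The gripper opens to 85 mm and grips with 20 to 120 N. Pads are 22 mm wide; open, the fingers measure 114 mm over their backs; the gripper's body (76 mm by 85 mm) begins 54 mm behind the grasp point. The pads swing forward as they close: fully open they stand 13 mm farther back than shut.
Start: joints at [1.071, 0.527, 1.433, -0, 1.181, -0.178], TCP at [0.198, 0.593, 0.405] pointing down, gripper open.
Joint ranges: [-3.08, 3.08], [-0.75, 2.2], [0.22, 2.44], [-1.43, 4.57], [0, 2.65], [-2.85, 2.85]. Speed limits (rad/s): [2.79, 2.79, 3.14, 3.14, 3.14, 3.14].

### API

Orientations are given as a unit quaternion [x, y, z, w].
In Python, from station import manip gives the robot as it stands.
- The arm moves only by the shell command python3 -m jog 'ROWS' [OPENING] [FORCE]. ROWS is JSON, a list that holds one entry, the list of rows, each a list of 4 numbers: the shift along the world's x, y, z in mm, then the turn about the world's z in degrees. A call has exactly 8 rows; each row shifts and turns the commanded pose from where the row before left it; what a row does not reach is not made up. A row lasts 1/8 s, in which the tool goes at most 62.5 mm and 10.7 degrees, less where a joint would pass 70% of its speed; a pose out of reach is approached as far as the arm can. A call is refused whole if a number of a shift passes 62.5 or a number of a turn 10.7, either way. A call with a gripper value outside its range is refused whole. OPENING is the opening in per cent of the stroke, from 0 (shut) to 100 (fully open), set as the call begins (- or left out, the last holds). The fingers move at their own pace and stop on an object; FORCE is the grip in N (left out, the last holds). Time passes only in rows, so rows that do not move let the fingers close, or fill a call up. It gives the time, the measured TCP pose, the force and the opening at its end, in the units of the state.
- manip.sense(): the state, without advancing time (a new reading comes with each control period).
- manip.snapshot(name): name is "scene" or "top" or "wrist"; returns the picture (384x512x3 uint8, red, green, blue); there is no depth.
- manip.camera_info(name): a dict with "fx", "fy", "cx", "cy" (pixels), "R" (3x3) and "t" (3): a world point X has camera coordinates R X + t. Camera axes: x right, y down, z forward; pixel columns grow to the right and rows downward; lengths in m; the calibration is good to about 2 mm. A picture is of the moment at which its call begins: read the wrist's pose just before it. camera_info takes no time and is no camera call; for the wrist camera it gives the pose at the moment of the call.
- manip.sign_off(): hands the job in, once; it reports no verdict.
The state is a dict: "t": time; "q": joint angles; "qd": joint speeds; "tau": joint torques, N m; "tcp_pos": TCP position; "tool_rot": TCP orientation; "force": force on the tool from outside, world axes, zero at the start; "ft_torque": the same for the moment, N m; "finger_gap": opening from 0.0 (shut) to 1.0 (fully open).
Only numpy, scipy, OpenCV 4.12 (cv2) and the standard library are available. Lean on these libraries where they do the work, as an engineer would, in place of code of your own. Each camera call takes 0.05 s, during which the arm holds its last target. There are 200 camera calls.

### The job

The broken wood core has been laid on its grooved mount but still stands proud. With closed fingertips, start at the dark bark end and work along the core to the pith end, pressing gently, until every piece is seated fully down in the groove. Work in that order, do not pull any piece up, and leave the glue bottle, sanding block and vial where they are.

Things in the scene. Friction and masses are not known exactly. Their poses are not given: they have to be found in the camera images.
- jig: Fixed plywood gluing board 330 x 110 x 12 mm on the bench, with a brown wooden core mount (a batten 290 long x 38 wide, its top 30 mm above the bench) held on it between two dark fences and two aluminium end stops (tops 32 mm). Origin on the bench under the board's centre, x along the groove towards the bark end, z up. The mount's groove runs along x through the centre and holds the broken core.
- core1_top (a point): Top centre of core piece 1, counted from the bark end: a pale ringed wooden rod 12 mm in diameter and 42 mm long, lying along the jig's x at x = 92 mm; 4 mm gap to the next piece. This is the bark-end piece: its outer 14 mm, on +x of the jig, is dark brown bark. This top stands 40 to 42 mm above the bench at the start, and 36 mm (6 mm above the mount's top) when the piece is fully seated.
- core2_top (a point): Top centre of core piece 2, counted from the bark end: a pale ringed wooden rod 12 mm in diameter and 42 mm long, lying along the jig's x at x = 46 mm; 4 mm gap to the next piece. This top stands 40 to 42 mm above the bench at the start, and 36 mm (6 mm above the mount's top) when the piece is fully seated.
- core3_top (a point): Top centre of core piece 3, counted from the bark end: a pale ringed wooden rod 12 mm in diameter and 42 mm long, lying along the jig's x at x = 0 mm; 4 mm gap to the next piece. This top stands 40 to 42 mm above the bench at the start, and 36 mm (6 mm above the mount's top) when the piece is fully seated.
- core4_top (a point): Top centre of core piece 4, counted from the bark end: a pale ringed wooden rod 12 mm in diameter and 42 mm long, lying along the jig's x at x = -46 mm; 4 mm gap to the next piece. This top stands 40 to 42 mm above the bench at the start, and 36 mm (6 mm above the mount's top) when the piece is fully seated.
- core5_top (a point): Top centre of core piece 5, counted from the bark end: a pale ringed wooden rod 12 mm in diameter and 42 mm long, lying along the jig's x at x = -92 mm; 4 mm gap to the next piece. This is the pith-end piece. This top stands 40 to 42 mm above the bench at the start, and 36 mm (6 mm above the mount's top) when the piece is fully seated.
- core1 (a joint): How far core piece 1 has been pushed down, m: starts between 0 and 0.002, 0.006 = bottomed in the groove; negative = pulled up. The snug groove resists with about 2.5 N and the piece stays where it is left; at the bottom it stops hard.
- core2 (a joint): How far core piece 2 has been pushed down, m: starts between 0 and 0.002, 0.006 = bottomed in the groove; negative = pulled up. The snug groove resists with about 2.5 N and the piece stays where it is left; at the bottom it stops hard.
- core3 (a joint): How far core piece 3 has been pushed down, m: starts between 0 and 0.002, 0.006 = bottomed in the groove; negative = pulled up. The snug groove resists with about 2.5 N and the piece stays where it is left; at the bottom it stops hard.
- core4 (a joint): How far core piece 4 has been pushed down, m: starts between 0 and 0.002, 0.006 = bottomed in the groove; negative = pulled up. The snug groove resists with about 2.5 N and the piece stays where it is left; at the bottom it stops hard.
- core5 (a joint): How far core piece 5 has been pushed down, m: starts between 0 and 0.002, 0.006 = bottomed in the groove; negative = pulled up. The snug groove resists with about 2.5 N and the piece stays where it is left; at the bottom it stops hard.
- glue: White glue bottle with an orange cap, 48 mm across, 95 mm tall, standing loose on the bench beside the board. Origin at the centre of its underside.
- sander: Cork sanding block 90 x 45 x 28 mm, loose on the bench beside the board. Origin at the centre of its underside.
- vial: Small amber vial with a white cap, 28 mm across, 55 mm tall, standing loose on the bench beside the board. Origin at the centre of its underside.

How it is judged:
By the outcome, as a careful person would: the job done as asked, in the order asked, and still so for the second after the job is handed in, with the robot touching nothing.
It also fails if it takes over 48 s, if anything falls off the work surface, if the arm or the gripper's body presses on something with over 40 N, if the wrist force passes 120 N, or if a joint passes its speed limit or range.

## Working session

There is one attempt and no reset: what is moved stays moved. The work goes in short steps, Python scripts to look and compute and a shell command to move; the robot and the scene stay as the last step left them, time stands still between calls to the robot, and variables do not carry over. Pictures are saved under pics/ and viewed, about 8 in all and at most 12, crops included, and the job is handed in when it is done.

```bash
mkdir -p pics
python3 - <<'E'
from station import manip
import cv2,numpy as np
s=manip.sense();print(s['t'],s['tcp_pos'],s['tool_rot'],s['force'],s['finger_gap'])
for n in('top','scene'):
    im=manip.snapshot(n);cv2.imwrite(f'pics/{n}0.png',im[:,:,::-1])
    c=manip.camera_info(n);print(n,c)
E
```

```text
0.0 [0.19747612 0.59261978 0.40372303] [ 8.11240389e-01  5.84711746e-01 -9.84645771e-04  4.84780859e-04] [ 0.40251723  0.3395331  -0.6818711 ] 1.0013365168254094
top {'fx': 383.88523700308883, 'fy': 383.88523700308883, 'cx': 257.9898469597349, 'cy': 189.80882767992858, 'R': array([[-0.02609464, -0.99956113,  0.01402201],
       [-0.99017667,  0.02391711, -0.13776113],
       [ 0.13736531, -0.01747909, -0.99036622]]), 't': array([0.03818364, 0.5762287 , 0.70532434])}
scene {'fx': 466.74793540147056, 'fy': 466.74793540147056, 'cx': 256.39963782330676, 'cy': 184.18601781800888, 'R': array([[-0.58468947,  0.81124869,  0.00371272],
       [ 0.53919193,  0.39202187, -0.74537971],
       [-0.60614378, -0.4338138 , -0.66662981]]), 't': array([ 0.30357974, -0.27273491,  1.18219467])}
```

View pics/top0.png

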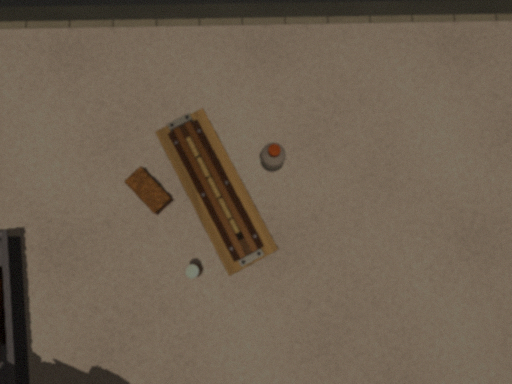

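View pics/scene0.png

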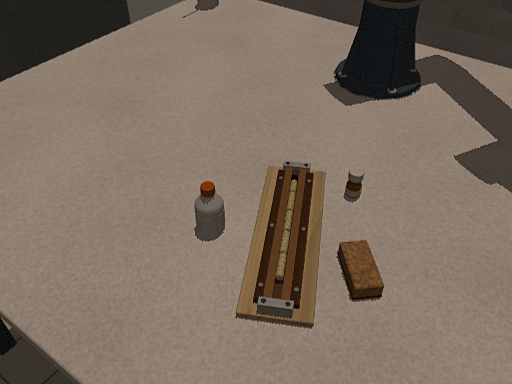

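The top view shows the board with corners near (157,131), (205,110), (276,247) and (231,273). The dark bark end is at about (240,237), nearest the robot base. The bottle is at (273,155), the sanding block at (149,190) and the vial at (193,271). The scene view agrees.

```bash
cat > h.py <<'E'
import numpy as np,cv2
def cast(c,px,z):
    px=np.atleast_2d(px).astype(float)
    d=np.c_[(px[:,0]-c['cx'])/c['fx'],(px[:,1]-c['cy'])/c['fy'],np.ones(len(px))]@c['R']
    o=-c['R'].T@c['t']
    return (o+d*((z-o[2])/d[:,2])[:,None])[:,:2]
E
python3 - <<'E'
from h import *
from station import manip
c=manip.camera_info('top');im=cv2.imread('pics/top0.png')
hsv=cv2.cvtColor(im,cv2.COLOR_BGR2HSV)
poly=np.array([[150,130],[207,103],[283,247],[229,280]])
roi=np.zeros(im.shape[:2],np.uint8);cv2.fillPoly(roi,[poly],255)
print(hsv[125,165],hsv[190,230],hsv[150,193],hsv[200,226],hsv[100,100],hsv[237,240])
m=((hsv[...,1]>105)*255).astype(np.uint8)&roi
m=cv2.morphologyEx(m,cv2.MORPH_CLOSE,np.ones((9,9)))
k=max(cv2.findContours(m,0,1)[0],key=cv2.contourArea)
P=cast(c,k[:,0],.012)*1000
r=cv2.minAreaRect(P.astype(np.float32));print('board',r)
# core: pale
inner=np.zeros_like(roi);cv2.fillPoly(inner,[np.array([[184,130],[196,130],[248,245],[236,247]])],255)
for z in[.038]:
    cm=(inner>0)&(hsv[...,2]>115)
    ys,xs=np.nonzero(cm);Q=cast(c,np.c_[xs,ys],z)*1000
    ctr=Q.mean(0);w,v=np.linalg.eigh(np.cov(Q.T));u=v[:,1]
    if u[0]>0:u=-u
    s=(Q-ctr)@u;print('core',len(xs),ctr,u,np.degrees(np.arctan2(u[1],u[0])),s.min(),s.max(),np.std((Q-ctr)@v[:,0]))
o=im.copy();o[cm]=(255,0,255);cv2.drawContours(o,[k],-1,(0,255,0),1)
cv2.imwrite('pics/ov.png',np.hstack([cv2.resize(a[100:285,145:290],None,fx=2.7,fy=2.7,interpolation=cv2.INTER_CUBIC) for a in(o,im)]))
for n,p,z in(('glue',(274,150),.095),('vial',(193,271),.055),('sander',(149,190),.028)):print(n,cast(c,p,z)*1000)
E
```

```text
[ 15  72 113] [  7 150  46] [ 17 146 110] [ 16 188  80] [ 16  65 118] [  9 114  29]
board ((583.8619384765625, 109.3145751953125), (328.4076843261719, 109.81645202636719), 26.671348571777344)
core 16 [567.67357036 101.36212136] [-0.89419676 -0.44767417] -153.40544134107992 -102.6622740721832 75.04253326433867 0.6589143849225516
glue [[641.83283602  -6.40923876]]
vial [[426.86349274 147.55729629]]
sander [[583.40522028 237.40868666]]
```

View pics/ov.png

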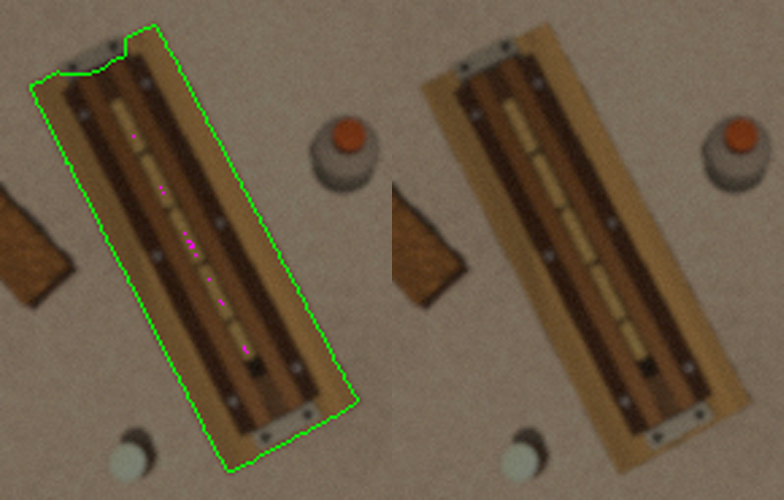

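```bash
python3 -m jog '[[[19,-33,-5,-2.8],[19,-33,-5,-2.8],[19,-33,-5,-2.8],[19,-33,-5,-2.8],[19,-33,-5,-2.8],[19,-33,-5,-2.8],[19,-33,-5,-2.8],[19,-33,-5,-2.8]]]' 0 20 && python3 -m jog '[[[19,-33,-8,-2.8],[19,-33,-8,-2.8],[19,-33,-8,-2.8],[19,-33,-8,-2.8],[19,-33,-12,-2.8],[19,-33,-16,-2.8],[19,-33,-20,-2.8],[19,-30,-20,-2.8]]]'
```

```text
t: 1.1
tcp_pos: [0.35, 0.3278, 0.3644]
tool_rot: [0.91, 0.415, -0.0, 0.0]
force: [0.4, 1.1, 0.8]
finger_gap: 0.001
t: 2.1
tcp_pos: [0.5022, 0.0666, 0.2639]
tool_rot: [0.973, 0.23, -0.0, -0.0]
force: [0.3, 1.0, 0.2]
finger_gap: 0.004
```

```bash
python3 -m jog '[[[-0.5,1.4,-10,0],[0,0,-10,0],[0,0,-10,0],[0,0,-7,0],[0,0,-4,0],[0,0,0,0],[0,0,0,0],[0,0,0,0]]]'
python3 - <<'E'
from h import *
from station import manip
s=manip.sense();print(s['tcp_pos'],s['force'])
a=manip.snapshot('scene')[:,:,::-1];b=manip.snapshot('wrist')[:,:,::-1]
cv2.imwrite('pics/c1.png',np.hstack([cv2.resize(a[130:330,220:400],(400,444),interpolation=cv2.INTER_CUBIC),cv2.resize(b,(400,300)).copy() if 0 else cv2.copyMakeBorder(cv2.resize(b,(400,300)),0,144,0,0,0)]))
E
```

```text
t: 3.1
tcp_pos: [0.5013, 0.0693, 0.224]
tool_rot: [0.973, 0.231, 0.0, 0.0]
force: [0.3, 1.3, -0.8]
finger_gap: 0.004
[0.5012515  0.06928214 0.22400234] [ 0.29681265  1.25846415 -0.79886416]
```

View pics/c1.png

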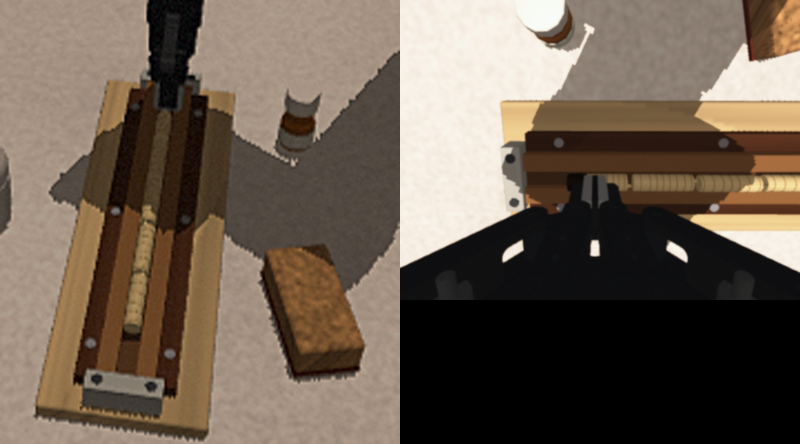

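The tips hang over the middle of piece 1: in the wrist view the tips are at (597,178) and the dark bark is at (575,182). Now I'll press.

```bash
python3 -m jog '[[[0.4,-1,-2,0],[0,0,-2,0],[0,0,-2,0],[0,0,-1.5,0],[0,0,-1,0],[0,0,-1,0],[0,0,-1,0],[0,0,-1,0]]]';python3 -m jog '[[[0,0,-0.5,0],[0,0,-0.5,0],[0,0,-0.5,0],[0,0,-0.5,0],[0,0,0,0],[0,0,0,0],[0,0,0,0],[0,0,0,0]]]'
```

```text
t: 4.2
tcp_pos: [0.5015, 0.0683, 0.2124]
tool_rot: [0.973, 0.231, 0.0, 0.0]
force: [-0.4, 0.6, 2.2]
finger_gap: 0.002
t: 5.2
tcp_pos: [0.5016, 0.0683, 0.2102]
tool_rot: [0.973, 0.231, 0.0, 0.0]
force: [-0.1, -0.3, 2.0]
finger_gap: -0.0
```

```bash
python3 -m jog '[[[0,0,-0.5,0],[0,0,-0.4,0],[0,0,-0.3,0],[0,0,-0.3,0],[0,0,-0.3,0],[0,0,0,0],[0,0,0,0],[0,0,0,0]]]'
```

```text
t: 6.2
tcp_pos: [0.5015, 0.0683, 0.2092]
tool_rot: [0.973, 0.231, 0.0, 0.0]
force: [-0.5, 0.5, 9.2]
finger_gap: 0.0
```

Hard stop at 209.2 mm (nominal 209.0), with force rising to 9 N, so piece 1 is seated. On to piece 2.

```bash
python3 -m jog '[[[0,0,6,0],[0,0,6,0],[13.7,6.8,0,0],[13.7,6.9,0,0],[13.7,6.9,0,0],[0,0,0,0],[0,0,-3,0],[0,0,-2,0]]]';python3 -m jog '[[[0,0,-1,0],[0,0,-1,0],[0,0,-1,0],[0,0,-1,0],[0,0,-0.7,0],[0,0,-0.4,0],[0,0,-0.4,0],[0,0,0,0]]]'; python3 -m jog '[[[0,0,-0.4,0],[0,0,-0.4,0],[0,0,-0.4,0],[0,0,-0.3,0],[0,0,0,0],[0,0,0,0],[0,0,0,0],[0,0,0,0]]]'
```

```text
t: 7.2
tcp_pos: [0.542, 0.0888, 0.215]
tool_rot: [0.973, 0.231, -0.001, -0.0]
force: [0.4, -0.4, -0.2]
finger_gap: -0.001
t: 8.2
tcp_pos: [0.5427, 0.0889, 0.2099]
tool_rot: [0.973, 0.231, 0.0, -0.0]
force: [-1.1, -0.5, 0.9]
finger_gap: -0.006
t: 9.2
tcp_pos: [0.5427, 0.089, 0.2092]
tool_rot: [0.973, 0.231, 0.0, 0.0]
force: [-2.3, -0.1, 8.0]
finger_gap: 0.002
```

Same signature, so piece 2 is seated. Now piece 3.

```bash
python3 -m jog '[[[0,0,6,0],[0,0,6,0],[13.7,6.8,0,0],[13.7,6.9,0,0],[13.7,6.9,0,0],[0,0,0,0],[0,0,-3,0],[0,0,-2,0]]]';python3 -m jog '[[[0,0,-1,0],[0,0,-1,0],[0,0,-1,0],[0,0,-1,0],[0,0,-0.7,0],[0,0,-0.4,0],[0,0,-0.4,0],[0,0,0,0]]]'; python3 -m jog '[[[0,0,-0.4,0],[0,0,-0.4,0],[0,0,-0.4,0],[0,0,-0.3,0],[0,0,0,0],[0,0,0,0],[0,0,0,0],[0,0,0,0]]]'
```

```text
t: 10.2
tcp_pos: [0.583, 0.1093, 0.2151]
tool_rot: [0.973, 0.231, -0.001, -0.0]
force: [0.3, 0.6, 2.0]
finger_gap: -0.002
t: 11.2
tcp_pos: [0.5838, 0.1095, 0.2099]
tool_rot: [0.973, 0.231, 0.0, 0.0]
force: [-0.4, -0.4, 0.9]
finger_gap: 0.001
t: 12.2
tcp_pos: [0.5839, 0.1096, 0.2093]
tool_rot: [0.973, 0.231, 0.0, 0.0]
force: [-2.3, -0.3, 7.7]
finger_gap: 0.003
```

Piece 3 is seated. Now piece 4.

```bash
python3 -m jog '[[[0,0,6,0],[0,0,6,0],[13.7,6.8,0,0],[13.7,6.8,0,0],[13.7,6.9,0,0],[0,0,0,0],[0,0,-3,0],[0,0,-2,0]]]';python3 -m jog '[[[0,0,-1,0],[0,0,-1,0],[0,0,-1,0],[0,0,-1,0],[0,0,-0.7,0],[0,0,-0.4,0],[0,0,-0.4,0],[0,0,0,0]]]'; python3 -m jog '[[[0,0,-0.4,0],[0,0,-0.4,0],[0,0,-0.4,0],[0,0,-0.3,0],[0,0,0,0],[0,0,0,0],[0,0,0,0],[0,0,0,0]]]'
```

```text
t: 13.2
tcp_pos: [0.6241, 0.1298, 0.215]
tool_rot: [0.973, 0.231, -0.001, -0.0]
force: [0.5, 0.2, -0.3]
finger_gap: -0.0
t: 14.2
tcp_pos: [0.6249, 0.13, 0.2099]
tool_rot: [0.973, 0.231, 0.0, 0.0]
force: [-0.7, -0.2, 1.1]
finger_gap: -0.002
t: 15.2
tcp_pos: [0.625, 0.1301, 0.2093]
tool_rot: [0.973, 0.231, 0.0, 0.0]
force: [-1.9, -1.3, 7.6]
finger_gap: 0.002
```

```bash
python3 -m jog '[[[0,0,6,0],[0,0,6,0],[13.7,6.8,0,0],[13.7,6.8,0,0],[13.7,6.9,0,0],[0,0,0,0],[0,0,-3,0],[0,0,-2,0]]]';python3 -m jog '[[[0,0,-1,0],[0,0,-1,0],[0,0,-1,0],[0,0,-1,0],[0,0,-0.7,0],[0,0,-0.4,0],[0,0,-0.4,0],[0,0,0,0]]]'; python3 -m jog '[[[0,0,-0.4,0],[0,0,-0.4,0],[0,0,-0.4,0],[0,0,-0.3,0],[0,0,0,0],[0,0,0,0],[0,0,0,0],[0,0,0,0]]]'
```

```text
t: 16.2
tcp_pos: [0.6652, 0.1502, 0.215]
tool_rot: [0.973, 0.231, -0.001, -0.0]
force: [0.7, 0.3, 0.0]
finger_gap: 0.003
t: 17.2
tcp_pos: [0.666, 0.1505, 0.2099]
tool_rot: [0.973, 0.231, 0.0, -0.0]
force: [-0.2, -0.4, 1.2]
finger_gap: -0.001
t: 18.2
tcp_pos: [0.666, 0.1505, 0.2093]
tool_rot: [0.973, 0.231, 0.0, 0.0]
force: [-2.4, -0.9, 6.2]
finger_gap: -0.001
```

Pieces 4 and 5 gave the same readings. To confirm the stop, I'll press 0.8 mm further on piece 5, then lift and look.

```bash
python3 -m jog '[[[0,0,-0.4,0],[0,0,-0.4,0],[0,0,0,0],[0,0,0,0],[0,0,0,0],[0,0,0,0],[0,0,0,0],[0,0,0,0]]]'; python3 -m jog '[[[0,0,5,0],[0,0,15,0],[0,0,30,0],[0,0,40,0],[-10,40,40,0],[-20,50,20,0],[-20,50,0,0],[0,0,0,0]]]'
python3 - <<'E'
from h import *
from station import manip
a=manip.snapshot('scene')[:,:,::-1];b=manip.snapshot('top')[:,:,::-1]
cv2.imwrite('pics/e_top.png',b);cv2.imwrite('pics/e_scene.png',a)
f=lambda i:cv2.resize(i[150:330,190:390],(400,360),interpolation=cv2.INTER_CUBIC)
cv2.imwrite('pics/e.png',np.hstack([f(cv2.imread('pics/scene0.png')),f(a)]))
d=cv2.absdiff(cv2.imread('pics/top0.png'),b).max(2)
for n,(x,y) in dict(glue=(273,157),vial=(193,271),sander=(149,190)).items():print(n,d[y-14:y+15,x-14:x+15].mean(), np.percentile(d[y-14:y+15,x-14:x+15],98))
E
```

```text
t: 19.2
tcp_pos: [0.666, 0.1506, 0.2093]
tool_rot: [0.973, 0.232, 0.0, 0.0]
force: [-3.9, -0.2, 10.1]
finger_gap: 0.002
t: 20.2
tcp_pos: [0.6139, 0.2944, 0.3588]
tool_rot: [0.972, 0.234, 0.001, -0.001]
force: [-0.5, -1.1, -0.1]
finger_gap: -0.002
glue 12.247324613555291 19.0
vial 25.633769322235434 63.0
sander 37.58620689655172 61.0
```

View pics/e.png

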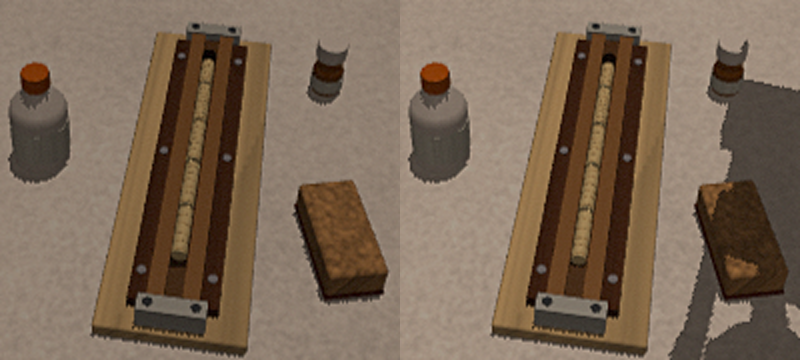

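Before and after, the core now sits evenly lower (pith end from about (180,254) to (580,260), the second number less its 400 px offset). The bottle, block and vial are at the same pixels; only the arm's shadow differs. The extra press on piece 5 did not move it (209.3 mm, force 6 to 10 N).

```bash
python3 -c "
from station import manip
print(manip.sign_off(),manip.sense()['t'])"
```

```text
the job is handed in; nothing more can be done
the job is handed in; nothing more can be done
```

I pressed all five core pieces down in order, from the bark end to the pith end, with closed fingertips, and handed the job in at about 20 s of the 48 s allowed.

- **Seating:** every piece reached a hard stop with the TCP at 209.2–209.3 mm. That puts the tops at 36.2–36.3 mm against a nominal 36.0 mm, within what I'd expect from measurement error. Press force at the stops read 6–9 N.
- **Hard-stop check:** I pressed 0.8 mm further on piece 5 only. It did not move, and the force rose to 10 N.
- **Other objects:** in the final scene picture the core sits evenly lower, and the glue bottle, sanding block and vial look to be in the same places.
- **Check that disagreed:** the top-view image difference was not usable around the block and vial, because the arm's shadow changes the pixels there. For those I relied on the scene view.

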